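# Seat a cartridge cap with the bench screw press

## Task

Push the press's carriage fully home so that the filter cartridge stands under the ram. Then wind the crank clockwise (seen from above) until you feel the ram touch the cap, and from there give it half a turn more, no further; let go and leave the ram down on the cap. Do not knock the things standing round the press.

Things in the scene. Friction and masses are not known exactly. Their poses are not given: they have to be found in the camera images.
- press: small bench screw press, fixed to the bench, grey base plate 150 x 140 mm, two steel columns 114 mm apart and a crossbeam at 108 to 132 mm height, overall 205 mm high. Origin: centre of the underside, on the spindle's axis; z up, -x is the front, where the carriage comes out; the columns stand along y.
- carriage (a joint): how far the carriage is drawn out of the front (along the press's -x), m: 0 is home against the rear stop, 0.06 fully out. It slides with about 2 N of friction. It starts 30 to 55 mm out.
- carriage_knob (a point): the carriage's upright round black knob, 16 mm in diameter; this point is on its axis at 50 mm above the bench; the knob rises from 25 mm to 69 mm above the bench. With the carriage home it stands 108 mm in front of the spindle's axis.
- spindle (a joint): turn of the crank, rad: 0 is ram fully up; grows clockwise seen from above, lowering the ram 20 mm a turn. Starts at 0 to 1.6. The ram meets the cap somewhere between 4.5 and 8.5, as high as this cap happens to stand (not measured). Turning takes about 0.12 N m free (2.5 N at the handle), stepping up to about 0.41 N m (8 N) once the cap is being pressed. Stays where it is left.
- spindle_axis (a point): point on the spindle's upright axis (fixed), at the height of crank_grip, 184 mm above the bench. The crank's hub below it ends 162 mm above the bench.
- crank_grip (a point): the crank's upright round black handle, 18 mm in diameter, 50 mm from the spindle's axis, free to spin on its own pin; this point is on its axis 184 mm above the bench; the handle rises from 157 to 205 mm. At spindle = 0 it stands at the press's front (-x).
- cartridge (a point): centre of the rim of the white filter cartridge, a cup 54 mm wide on the carriage, 52 mm above the bench; under the ram when the carriage is home. Its grey cap, 42 mm wide, stands 12 to 24 mm proud of the rim (differs each time, not measured). It is a tight fit: pressing it in takes about 90 N, it does not spring back, and 14.5 mm further in it bottoms.
- pot_salt: bystander: white pot with a screw lid, 52 x 82 mm, beside the press; origin at the centre of its underside
- beaker_a: bystander: glass beaker, 49 mm wide, 60 mm high; origin at the centre of its underside
- carton_covers: bystander: flat printed carton 60 x 90 x 36 mm; origin at the centre of its underside

How it is judged:
By the outcome, as a careful person would: the job done as asked, in the order asked, and still so for the second after the job is handed in, with the robot touching nothing.
It also fails if it takes over 69 s, if anything falls off the work surface, if the arm or the gripper's body presses on something with over 40 N, if the wrist force passes 120 N, or if a joint passes its speed limit or range.

## Robot

A 6-joint arm with a two-finger parallel gripper is mounted at the origin on a cart in front of the work surface, level with it; the furniture and walls round the work are solid. World frame = base frame: x ahead of the robot, y to its left, z up, the work surface at z = 0. Lengths are in mm, angles in rad, forces in N, time in s.
With the tool pointing down it reaches from about 350 to 775 mm from the base axis. Payload 7.3 kg.
Tool frame: the origin (TCP) lies at the very end of the fingers, on their centre line; the grasp point (between the pads) lies 19 mm behind it; z points along the fingers, y is the line along which they close (so a half turn about z gives the same grasp; the last joint's range is limited). The gripper opens to 92 mm and grips with 3 to 60 N. Pads are 19 mm wide; open, the fingers measure 130 mm over their backs; the gripper's body (75 mm by 190 mm) begins 47 mm behind the grasp point.
Start: joints at [-1.334, 0.342, 1.524, -0, 1.275, -0.146], TCP at [196.121, -487.013, 226.741] pointing down, gripper open.
Joint ranges: [-2.53, 2.53], [-0.77, 2.02], [0.04, 2.7], [-1, 4.14], [0.28, 2.66], [-3.11, 3.11]. Speed limits (rad/s): [2.57, 2.57, 3.14, 3.14, 3.14, 3.14].

## Interface

Orientations are given as a unit quaternion [w, x, y, z].
In Python, from rig import * gives the robot as it stands.
- The arm moves only by the tool carry_out, never from a script. Its argument "increments" is a list of rows, each a list of 3 entries, a list of its own where there are three numbers: the shift along the tool's x, y, z in units of 30 mm (1.0 is 30 mm), then the turn about the tool's z in units of 6 degrees (1.0 is 6 degrees), then the opening, from 0 (shut) to 1 (fully open). A call has exactly 8 rows; each row shifts and turns the commanded pose from where the row before left it, along the tool's axes as they then stand; what a row does not reach is not made up. A row lasts 1/8 s, in which the tool goes at most 62.5 mm and 10.7 degrees, less where a joint would pass 70% of its speed; a pose out of reach is approached as far as the arm can. A call is refused whole if a number of a shift passes 1 or a number of a turn 1, either way. A call with a gripper value outside its range is refused whole. The fingers move at their own pace and stop on an object; the grip force is fixed at half the most. Time passes only in rows, so rows that do not move let the fingers close, or fill a call up. It gives the time, the measured TCP pose, the force, the opening and the grip force at its end, in the units of the state.
- get_state(): the state, without advancing time (a new reading comes with each control period).
- snapshot(name): name is "side" or "top" or "wrist"; returns a dict with "color" (400x640x3 uint8, red, green, blue), "z_map" (400x640 float32, mm along the optical axis (not along the pixel's ray), 0 where there is no reading), "fx", "fy", "cx", "cy" (pixels), "k1" (the pictures are not rectified: a ray, as slopes to the right and down, at radius r is drawn at 1 + k1 r^2 times it, then the intrinsics apply), "position" and "rotation" of the camera in the world. Camera axes: x right, y down, z forward; pixel columns grow to the right and rows downward; lengths in mm; the calibration is good to about 2 mm. A picture is of the moment at which its call begins.
- finish_job(): hands the job in; it is judged then, once.
The state is a dict: "time": time; "joint_pos": joint angles; "dq": joint speeds; "effort": joint torques, N m; "tool_pos": TCP position; "eef_rot": TCP orientation; "ft_force": force on the tool from outside, world axes, zero at the start; "wrist_torque": the same for the moment, N m; "finger_gap": opening from 0.0 (shut) to 1.0 (fully open); "grip_force": force on a finger pad.
Only numpy, scipy, OpenCV 4.12 (cv2) and the standard library are available. Lean on these libraries where they do the work, as an engineer would, in place of code of your own. Each camera call takes 0.05 s, during which the arm holds its last target. There are 200 camera calls.

## Working session

There is one attempt and no reset: what is moved stays moved. The work goes in short steps, Python scripts to look and compute and a tool call to move; the robot and the scene stay as the last step left them, time stands still between calls to the robot, and variables do not carry over. Pictures are saved under pics/ and viewed, at most 10 in all, crops included, and the job is handed in when it is done.

Besides the shell and the picture viewer there is one more tool, called after ">>>" as name(argument=value, ...) on one line, values as JSON. carry_out: Moves the arm, as the interface text tells. Its arguments: {"type":"object","properties":{"increments":{"type":"array","items":{"type":"array"}}},"required":["increments"]}

```bash
ls; mkdir -p pics; cat > h.py <<'E'
from rig import *
import numpy as np, cv2
def pts(s):
    v,u=np.mgrid[0:400,0:640].astype(float)
    K=np.array([[s['fx'],0,s['cx']],[0,s['fy'],s['cy']],[0,0,1.]])
    p=cv2.undistortPoints(np.stack([u.ravel(),v.ravel()],1)[:,None],K,np.array([s['k1'],0,0,0,0.])).reshape(400,640,2)
    z=s['z_map']; c=np.dstack([p[...,0]*z,p[...,1]*z,z])
    w=c@np.array(s['rotation']).T+np.array(s['position']); w[z==0]=np.nan
    return w
def save(s,n): cv2.imwrite('pics/'+n,s['color'][...,::-1])
E
python3 - <<'E'
from h import *
for n in ('top','side'):
    s=snapshot(n); save(s,n+'0.png'); print(n,s['position'],np.round(s['rotation'],3).tolist(),s['fx'],s['k1']); np.save(n+'0.npy',pts(s))
print(get_state())
E
```

```text
pics
top [486.1513361  -47.69861854 968.81991787] [-0.043, 0.706, -0.705, 0.048] 363.7001638466826 -0.00972461709127904Traceback (most recent call last):
  File "<stdin>", line 3, in <module>
  File "h.py", line 8, in pts
    w=c@np.array(s['rotation']).T+np.array(s['position']); w[z==0]=np.nan
      ~^~~~~~~~~~~~~~~~~~~~~~~~~~
ValueError: matmul: Input operand 1 has a mismatch in its core dimension 0, with gufunc signature (n?,k),(k,m?)->(n?,m?) (size 4 is different from 3)
```

View pics/top0.png

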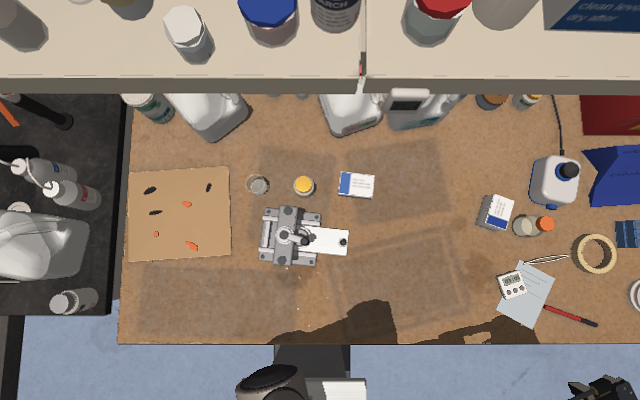

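The top view shows the press at about px (288,237), with the carriage drawn out to the right (world -y) and its knob near (343,242). The beaker is at (258,184), the pot at (304,186) and the carton at (356,185). `rotation` is a quaternion, so I'm fixing the helper.

```bash
sed -i "s/np.array(s\['rotation'\]).T/Rotation.from_quat(np.roll(s['rotation'],-1)).as_matrix().T/; 2a from scipy.spatial.transform import Rotation" h.py
python3 - <<'E'
from h import *
for n in ('top','side'):
    s=snapshot(n); print(n,s['position'],s['fx'])
    w=pts(s); np.save(n+'0.npy',w); np.save(n+'0c.npy',s['color'])
    if n=='side': save(s,'side0.png')
    else:
        cv2.imwrite('pics/topc.png',cv2.resize(s['color'][140:290,220:400,::-1],None,fx=4,fy=4,interpolation=cv2.INTER_CUBIC))
        for u,v in [(343,242),(288,237),(258,184),(304,186),(356,185),(284,237),(303,240),(420,280)]: print(u,v,np.round(w[v,u]))
st=get_state(); print({k:np.round(v,3).tolist() for k,v in st.items()})
E
```

```text
top [486.1513361  -47.69861854 968.81991787] 363.7001638466826
343 242 [ 496. -100.   70.]
288 237 [506.  27. 156.]
258 184 [652. 124.   0.]
304 186 [634.  -4.  81.]
356 185 [ 644. -137.   37.]
284 237 [506.  35. 162.]
303 240 [499.  -9. 206.]
420 280 [ 398. -306.   -2.]
side [ 337.96132731 -742.14958696  550.80361841] 410.23203684283374
{'time': 0.15, 'joint_pos': [-1.334, 0.343, 1.525, 0.0, 1.275, -0.146], 'dq': [-0.001, -0.003, -0.005, -0.002, 0.0, 0.001], 'effort': [0.001, -43.147, -24.435, 0.072, 0.054, -0.0], 'tool_pos': [196.047, -486.709, 226.214], 'eef_rot': [-0.001, 0.982, 0.19, -0.0], 'ft_force': [0.034, 0.281, 0.802], 'wrist_torque': [-0.07, -0.066, -0.027], 'grip_force': 0.0, 'finger_gap': 0.999}
```

View pics/topc.png

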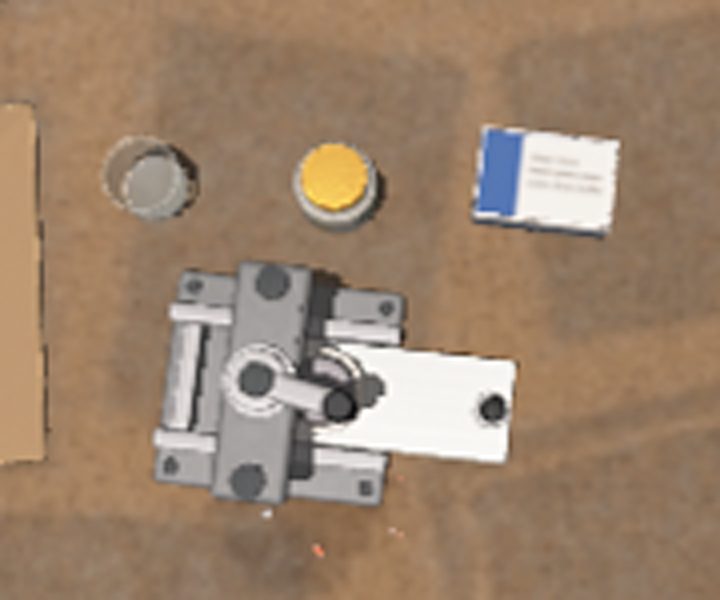

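View pics/side0.png

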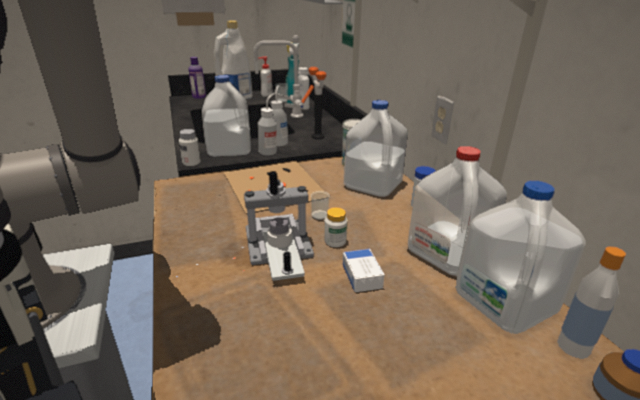

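The knob top is at px (342.7,241.7), the crank grip top at (304.5,241.2) and the hub at about (284.2,234.7). The side view shows the space in front of the press is clear.

```bash
python3 - <<'E'
from h import *
w=np.load('top0.npy'); c=np.load('top0c.npy').astype(int)
s=snapshot('top')
K=np.array([[s['fx'],0,s['cx']],[0,s['fy'],s['cy']],[0,0,1.]]);R=Rotation.from_quat(np.roll(s['rotation'],-1)).as_matrix();P=np.array(s['position'])
def cast(u,v,z):
    a=cv2.undistortPoints(np.array([[[u,v]]],float),K,np.array([s['k1'],0,0,0,0.])).ravel()
    d=R@np.array([a[0],a[1],1]); return P+d*(z-P[2])/d[2]
for n,u,v,z in [('knob',342.75,241.75,69),('grip',304.5,241.2,205),('hub',284.2,234.7,175),('colA',288.2,210.5,132),('colB',282,260,132)]:
    print(n,cast(u,v,z).round(1))
roi=np.zeros((400,640),bool); roi[190:280,250:360]=1
for lo,hi in [(198,212),(150,190),(105,140),(45,80),(8,30)]:
    m=roi&(w[...,2]>lo)&(w[...,2]<hi)
    q=w[m]; v,u=np.nonzero(m)
    print(lo,hi,m.sum(),np.median(q,0).round(1),q.min(0).round(),q.max(0).round(),cv2.minAreaRect(q[:,:2].astype(np.float32)))
for n,r in [('knob',(232,250,335,352))]:
    a,b,cc,d=r
    print(w[a:b,cc:d,2].round().astype(int)[2:16])
for n,(a,b,cc,d) in dict(pot=(165,205,288,320),beak=(165,205,240,275),cart=(165,205,330,385)).items():
    q=w[a:b,cc:d].reshape(-1,3);q=q[q[:,2]>15]; print(n,q.min(0).round(),q.max(0).round())
E
```

```text
knob [496.9 -99.7  69. ]
grip [496.3 -12.  205. ]
hub [510.6  33.6 175. ]
colA [567.6  29.7 132. ]
colB [454.7  42.1 132. ]
198 212 54 [496.7 -12.  203.7] [488. -19. 199.] [505.  -4. 208.] ((496.7303466796875, -11.810822486877441), (16.648454666137695, 14.868945121765137), 0.10413634777069092)
150 190 238 [508.1  27.6 153.5] [489. -20. 150.] [529.  52. 171.] ((503.0639343261719, 16.746280670166016), (74.4841079711914, 30.872438430786133), 64.72241973876953)
105 140 940 [505.4  34.6 131.3] [443.   8. 112.] [581.  63. 140.] ((512.070068359375, 36.15617370605469), (44.39614486694336, 137.50746154785156), 83.93498992919922)
45 80 289 [522.7  -1.2  66.6] [ 484. -108.   45.] [629. 134.  80.] ((567.1091918945312, 4.730010986328125), (257.17169189453125, 125.0216064453125), 39.84422302246094)
8 30 2239 [506.8 -20.1  22.5] [ 437. -146.    8.] [634. 140.  30.] ((535.7904663085938, -3.286895751953125), (196.89698791503906, 286.75439453125), 0.20395122468471527)
[[                  24                   25                   25
                    24                   24                   25
     
[... 4525 characters left out ...]
                21                   21
                    24                   -2                   -1
                    -5                   -2]
 [                  24                   22                   23
                    24                   24                   23
                    21                   23                   23
                    25                   21                   23
                    26                   -3                   -1
                     0                   -2]]
pot [614. -28.  15.] [666.  23.  86.]
beak [621.  98.  15.] [668. 145.  62.]
cart [ 612. -184.   15.] [683. -90.  40.]<stdin>:17: RuntimeWarning: invalid value encountered in cast
```

```bash
cat >> h.py <<'E'
def yaw():
    R=Rotation.from_quat(np.roll(get_state()['eef_rot'],-1)).as_matrix(); return np.degrees(np.arctan2(R[1,0],R[0,0]))
def rows(p0,y0,p1,y1,n,nt=None):
    # n rows from p0,y0 to p1,y1; turn in first nt rows; shifts in axes before the row's turn
    nt=nt or n; out=[];p=np.array(p0,float);y=y0
    for i in range(n):
        t=np.array(p0)+(np.array(p1)-p0)*(i+1)/n; d=t-p; a=np.radians(y); c,s=np.cos(a),np.sin(a)
        r=np.round(np.array([c*d[0]+s*d[1], s*d[0]-c*d[1], -d[2]])/30,2); q=r*30
        p=p+[c*q[0]+s*q[1], s*q[0]-c*q[1], -q[2]]
        k=round(-(y1-y0)/6/nt,2) if i<nt else 0; y-=6*k
        out.append([r.tolist(),k])
    return out,p,y
E
python3 - <<'E'
from h import *
st=get_state(); print(st['tool_pos'],yaw())
o,p,y=rows(st['tool_pos'],yaw(),[494,-131,150],84,16,12)
for r in o: print(r)
print(p,y)
w=np.load('top0.npy')
f=np.array([-.107,-.994]); ax=np.array([511,35.7])
d=w[...,:2]-ax; a=d@f; b=d@[f[1],-f[0]]
m=(w[...,2]>56)&(w[...,2]<85)&(a>20)&(a<70)&(abs(b)<22); q=w[m]
print(m.sum(),np.median(q[:,2]),np.percentile(q[:,2],[10,25,75,90]),np.median(a[m]),np.median(b[m]))
mk=(w[...,2]>60)&(w[...,2]<75)&(a>110)&(a<160)&(abs(b)<22); print('knob z med',np.median(w[mk][:,2]),w[mk].mean(0))
E
```

```text
[ 196.04808031 -486.78893502  226.30764844] 21.931628117893453
[[0.85, -0.46, 0.16], np.float64(-0.86)]
[[0.89, -0.37, 0.16], np.float64(-0.86)]
[[0.92, -0.3, 0.16], np.float64(-0.86)]
[[0.95, -0.21, 0.16], np.float64(-0.86)]
[[0.95, -0.13, 0.15], np.float64(-0.86)]
[[0.97, -0.03, 0.16], np.float64(-0.86)]
[[0.97, 0.04, 0.16], np.float64(-0.86)]
[[0.95, 0.14, 0.16], np.float64(-0.86)]
[[0.95, 0.22, 0.16], np.float64(-0.86)]
[[0.91, 0.3, 0.16], np.float64(-0.86)]
[[0.89, 0.39, 0.16], np.float64(-0.86)]
[[0.85, 0.46, 0.16], np.float64(-0.86)]
[[0.8, 0.54, 0.16], 0]
[[0.81, 0.54, 0.16], 0]
[[0.8, 0.53, 0.15], 0]
[[0.8, 0.54, 0.16], 0]
[ 493.95736279 -131.07525327  150.10764844] 83.85162811789343
97 75.60365496897816 [73.28610094 74.37361247 76.8005568  77.71541453] 33.26990173263661 -9.518718923682433
knob z med 67.2837603668986 [ 497.34736309 -101.63717675   67.69243872]
```

>>> carry_out(increments=[[[0.85,-0.46,0.16],-0.86,0],[[0.89,-0.37,0.16],-0.86,0],[[0.92,-0.3,0.16],-0.86,0],[[0.95,-0.21,0.16],-0.86,0],[[0.95,-0.13,0.15],-0.86,0],[[0.97,-0.03,0.16],-0.86,0],[[0.97,0.04,0.16],-0.86,0],[[0.95,0.14,0.16],-0.86,0]])

```text
time: 1.2
tool_pos: [345.6, -308.4, 188.4]
eef_rot: [-0.0, 0.851, 0.525, -0.0]
ft_force: [0.0, -0.2, -1.3]
finger_gap: 0.177
grip_force: 0.0
```

>>> carry_out(increments=[[[0.95,0.22,0.16],-0.86,0],[[0.91,0.3,0.16],-0.86,0],[[0.89,0.39,0.16],-0.86,0],[[0.85,0.46,0.16],-0.86,0],[[0.8,0.54,0.16],0,0],[[0.81,0.54,0.16],0,0],[[0.8,0.53,0.15],0,0],[[0.8,0.54,0.16],0,0]])

```text
time: 2.2
tool_pos: [494.5, -130.5, 150.3]
eef_rot: [-0.0, 0.744, 0.668, -0.0]
ft_force: [-0.2, 0.0, 0.8]
finger_gap: 0.006
grip_force: 0.0
```

```bash
python3 - <<'E'
from h import *
st=get_state(); print(st['tool_pos'],yaw(),st['finger_gap'],st['ft_force'],st['joint_pos'])
s=snapshot('wrist'); save(s,'w1.png')
E
```

```text
[ 494.53069981 -130.4903286   150.2503143 ] 83.85510487119497 0.005946428287177682 [-0.22429377  0.04883891  0.76578937] [-4.07860209e-01  3.94043591e-01  1.67411112e+00 -1.17377362e-04
  1.07357578e+00 -3.00555558e-01]
```

View pics/w1.png

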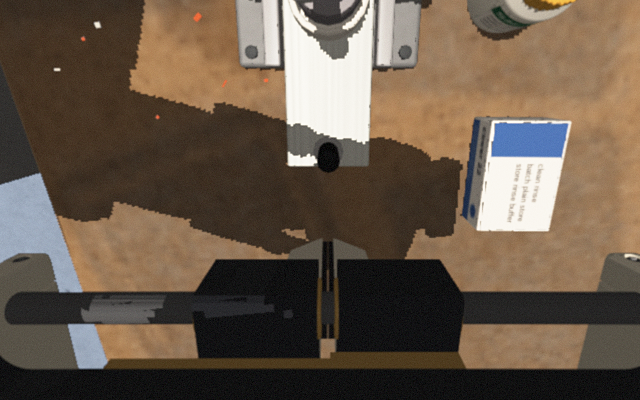

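The wrist view shows the knob at (328,157), directly ahead of the shut fingers at column 328. The carriage edges run straight up the image, so the yaw is good. Next I go down and push.

>>> carry_out(increments=[[[0,0,0.85],0,0],[[0,0,0.85],0,0],[[0,0,0.85],0,0],[[0,0,0.85],0,0],[[0.2,0,0],0,0],[[0.2,0,0],0,0],[[0.2,0,0],0,0],[[0.2,0,0],0,0]])

```text
time: 3.25
tool_pos: [497.2, -107.4, 49.4]
eef_rot: [0.001, 0.744, 0.668, 0.0]
ft_force: [-0.5, -3.2, 0.5]
finger_gap: 0.005
grip_force: 1.2
```

>>> carry_out(increments=[[[0.1,0,0],0,0],[[0.1,0,0],0,0],[[0.05,0,0],0,0],[[0.05,0,0],0,0],[[0.05,0,0],0,0],[[0,0,0],0,0],[[0,0,0],0,0],[[0,0,0],0,0]])

```text
time: 4.25
tool_pos: [497.6, -97.0, 48.4]
eef_rot: [-0.0, 0.744, 0.668, -0.0]
ft_force: [1.3, -1.4, 0.6]
finger_gap: 0.004
grip_force: 0.9
```

>>> carry_out(increments=[[[0.05,0,0],0,0],[[0.05,0,0],0,0],[[0.05,0,0],0,0],[[0.05,0,0],0,0],[[0.05,0,0],0,0],[[0.03,0,0],0,0],[[0,0,0],0,0],[[0,0,0],0,0]])

```text
time: 5.25
tool_pos: [498.5, -88.5, 48.4]
eef_rot: [-0.0, 0.744, 0.668, -0.0]
ft_force: [1.4, -0.4, 0.3]
finger_gap: 0.002
grip_force: 0.6
```

>>> carry_out(increments=[[[0.03,0,0],0,0],[[0.03,0,0],0,0],[[0.03,0,0],0,0],[[0.03,0,0],0,0],[[0,0,0],0,0],[[0,0,0],0,0],[[0,0,0],0,0],[[0,0,0],0,0]])

```text
time: 6.25
tool_pos: [498.8, -86.6, 48.5]
eef_rot: [0.001, 0.744, 0.668, -0.001]
ft_force: [-1.1, -10.1, -0.6]
finger_gap: 0.007
grip_force: 4.9
```

>>> carry_out(increments=[[[0.04,0,0],0,0],[[0,0,0],0,0],[[-0.5,0,0],0,0],[[-0.5,0,-0.5],0,0],[[0,0,-1],0,0.6],[[0,0,-1],0,0.6],[[0,0,-1],0,0.6],[[0,0,-1],0,0.6]])

```text
time: 7.25
tool_pos: [495.4, -113.4, 184.3]
eef_rot: [-0.001, 0.744, 0.668, 0.0]
ft_force: [0.8, 0.1, -0.4]
finger_gap: 0.39
grip_force: 0.0
```

>>> carry_out(increments=[[[0,0,-1],0,0.6],[[0,0,-0.4],0,0.6],[[0,0,0],0,0.6],[[0,0,0],0,0.6],[[0,0,0],0,0.6],[[0,0,0],0,0.6],[[0,0,0],0,0.6],[[0,0,0],0,0.6]])

```text
time: 8.25
tool_pos: [495.9, -113.7, 225.4]
eef_rot: [-0.0, 0.744, 0.668, -0.0]
ft_force: [-0.5, 0.7, 0.9]
finger_gap: 0.601
grip_force: 0.0
```

```bash
python3 - <<'E'
from h import *
st=get_state(); p=st['tool_pos']; y=yaw(); print(p,y,st['finger_gap'])
w=pts(snapshot('top')); s=snapshot('wrist'); ww=pts(s); save(s,'w2.png')
d=w[...,:2]-[498,-72]; m=(w[...,2]>58)&(w[...,2]<76)&(np.hypot(*np.moveaxis(d,2,0))<25); print('knob top',m.sum(),w[m].mean(0))
for n,W in (('top',w),('wrist',ww)):
    m=(W[...,2]>197)&(W[...,2]<212)&(np.hypot(W[...,0]-497,W[...,1]+12)<25)
    q=W[m]; print(n,'grip',m.sum(), (cv2.minAreaRect(q[:,:2].astype(np.float32)),np.median(q,0)) if m.sum()>5 else 0)
o,_,_=rows(p,y,[496.5,-12,p[2]],y,4); print(o)
E
```

```text
[ 495.89705632 -113.67696216  225.4394549 ] 83.85299883549098 0.6007725540934399
knob top 0 [nan nan nan]
top grip 56 (((496.76165771484375, -11.867530822753906), (14.689871788024902, 16.69136619567871), 89.93936920166016), array([496.70632902, -11.89065752, 203.30822357]))
wrist grip 1213 (((497.9309997558594, -9.779184341430664), (17.42330551147461, 17.162090301513672), 89.16449737548828), array([498.08810016, -10.20226734, 204.3894209 ]))
[[[0.84, -0.09, -0.0], np.float64(-0.0)], [[0.85, -0.08, -0.0], np.float64(-0.0)], [[0.84, -0.09, -0.0], np.float64(-0.0)], [[0.84, -0.08, -0.0], np.float64(-0.0)]]<stdin>:4: RuntimeWarning: Mean of empty slice.
  ret = um.true_divide(
```

View pics/w2.png

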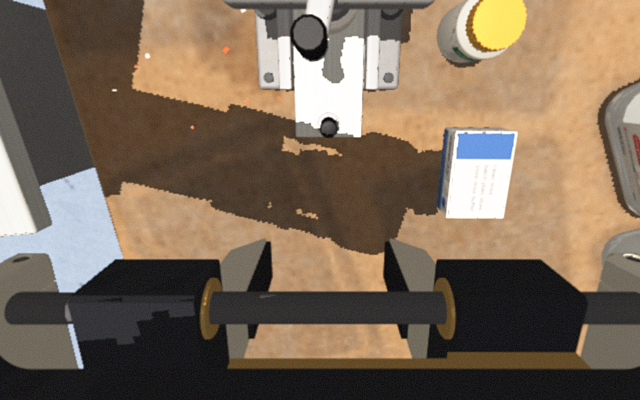

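The wrist view shows the crank handle top at (310,37) and the knob home at (329,127). Nothing stands between the tool and the handle. Next I move over the handle, go down and grip.

>>> carry_out(increments=[[[0.855,-0.08,0],0,0.6],[[0.855,-0.08,0],0,0.6],[[0.855,-0.08,0],0,0.6],[[0.855,-0.08,0],0,0.6],[[0,0,0],0,0.6],[[0,0,0.65],0,0.6],[[0,0,0.65],0,0.6],[[0,0,0.62],0,0.6]])

```text
time: 9.35
tool_pos: [497.4, -11.7, 167.3]
eef_rot: [0.0, 0.744, 0.668, -0.0]
ft_force: [-0.7, 0.5, -0.5]
finger_gap: 0.6
grip_force: 0.0
```

>>> carry_out(increments=[[[0,0,0],0,0],[[0,0,0],0,0],[[0,0,0],0,0],[[0,0,0],0,0],[[0,0,0],0,0],[[0,0,0],0,0],[[0,0,0],0,0],[[0,0,0],0,0]])

```text
time: 10.35
tool_pos: [497.7, -10.7, 168.4]
eef_rot: [0.0, 0.744, 0.668, 0.0]
ft_force: [1.3, -0.4, 5.4]
finger_gap: 0.19
grip_force: 30.0
```

```bash
cat > c.py <<'E'
import numpy as np,sys
a,b,n=map(float,sys.argv[1:4]); s=np.linspace(a,b,int(n)+1)
q=np.stack([-50*np.cos(s),-50*np.sin(s)],1)/30; q=np.round(q-q[0],2); print([[round(float(v),2) for v in r]+[0] for r in np.diff(q,axis=0)])
E
python3 c.py 0.2 1.6 8
```

```text
[[0.08, -0.28, 0], [0.13, -0.26, 0], [0.18, -0.23, 0], [0.21, -0.2, 0], [0.24, -0.16, 0], [0.27, -0.12, 0], [0.28, -0.07, 0], [0.29, -0.01, 0]]
```

>>> carry_out(increments=[[[0.08,-0.28,0],0,0],[[0.13,-0.26,0],0,0],[[0.18,-0.23,0],0,0],[[0.21,-0.2,0],0,0],[[0.24,-0.16,0],0,0],[[0.27,-0.12,0],0,0],[[0.28,-0.07,0],0,0],[[0.29,-0.01,0],0,0]])

```text
time: 11.35
tool_pos: [463.3, 43.9, 168.3]
eef_rot: [0.001, 0.744, 0.668, 0.0]
ft_force: [2.6, -3.5, 4.5]
finger_gap: 0.189
grip_force: 30.0
```

```bash
cat > a.py <<'E'
from h import *
st=get_state(); p=np.array(st['tool_pos']); th=np.radians(83.86); X=np.array([np.cos(th),np.sin(th)]); Y=np.array([X[1],-X[0]])
s0=0.2; C=np.array([497.7,-10.7])+50*(np.cos(s0)*X+np.sin(s0)*Y)
d=p[:2]-C; s=np.arctan2(-d@Y,-d@X); F=np.array(st['ft_force'])
t=np.sin(s)*X-np.cos(s)*Y; r=d/np.hypot(*d)
print('t',st['time'],'C',C,'s',s,s+2*np.pi,'r',np.hypot(*d),'Ftan',F[:2]@t,'Frad',F[:2]@r,'Fz',F[2],'z',p[2],'gap',st['finger_gap'],'dq',np.abs(st['dq']).max())
E
python3 a.py; python3 c.py 1.6 3.8 8
```

```text
t 11.35 C [512.8177924   36.95975611] s 1.6023533808697947 7.885538688049381 r 49.987926078332734 Ftan -3.0679799548981483 Frad -3.031510398690743 Fz 4.459295851759425 z 168.34838770972684 gap 0.1888978390848903 dq 0.1521550418167728
[[0.45, 0.08, 0], [0.41, 0.19, 0], [0.35, 0.3, 0], [0.25, 0.38, 0], [0.13, 0.44, 0], [0.02, 0.46, 0], [-0.11, 0.44, 0], [-0.23, 0.4, 0]]
```

>>> carry_out(increments=[[[0.45,0.08,0],0,0],[[0.41,0.19,0],0,0],[[0.35,0.3,0],0,0],[[0.25,0.38,0],0,0],[[0.13,0.44,0],0,0],[[0.02,0.46,0],0,0],[[-0.11,0.44,0],0,0],[[-0.23,0.4,0],0,0]])

```text
time: 12.35
tool_pos: [546.7, 73.9, 168.3]
eef_rot: [-0.001, 0.744, 0.668, -0.0]
ft_force: [-3.7, 0.1, 11.4]
finger_gap: 0.189
grip_force: 30.0
```

```bash
python3 a.py; python3 c.py 3.8 4.12 8; python3 c.py 4.12 4.44 8;python3 c.py 4.44 4.68 8;python3 c.py 4.68 4.92 8;
```

```text
t 12.35 C [512.8177924   36.95975611] s -2.5062722851492882 3.776913022030298 r 50.13176056165467 Ftan -2.8146814108101674 Frad -2.407857576687468 Fz 11.358171083794895 z 168.2926948436208 gap 0.18853070684747203 dq 0.22135483105412004
[[-0.04, 0.05, 0], [-0.05, 0.05, 0], [-0.04, 0.05, 0], [-0.05, 0.05, 0], [-0.05, 0.04, 0], [-0.05, 0.04, 0], [-0.05, 0.04, 0], [-0.06, 0.04, 0]]
[[-0.06, 0.04, 0], [-0.05, 0.03, 0], [-0.06, 0.03, 0], [-0.06, 0.03, 0], [-0.06, 0.03, 0], [-0.07, 0.02, 0], [-0.06, 0.02, 0], [-0.06, 0.02, 0]]
[[-0.05, 0.01, 0], [-0.05, 0.01, 0], [-0.05, 0.01, 0], [-0.05, 0.01, 0], [-0.04, 0.01, 0], [-0.05, 0.0, 0], [-0.05, 0.01, 0], [-0.05, 0.0, 0]]
[[-0.05, 0.0, 0], [-0.05, 0.0, 0], [-0.05, -0.0, 0], [-0.05, -0.01, 0], [-0.05, 0.0, 0], [-0.05, -0.01, 0], [-0.05, -0.01, 0], [-0.05, 0.0, 0]]
```

>>> carry_out(increments=[[[-0.04,0.05,0],0,0],[[-0.05,0.05,0],0,0],[[-0.04,0.05,0],0,0],[[-0.05,0.05,0],0,0],[[-0.05,0.04,0],0,0],[[-0.05,0.04,0],0,0],[[-0.05,0.04,0],0,0],[[-0.06,0.04,0],0,0]])

```text
time: 13.35
tool_pos: [556.5, 61.4, 168.4]
eef_rot: [-0.001, 0.744, 0.668, 0.0]
ft_force: [1.3, 3.9, 7.8]
finger_gap: 0.185
grip_force: 30.0
```

```bash
python3 a.py
```

```text
t 13.35 C [512.8177924   36.95975611] s -2.18870264217828 4.094482665001307 r 50.05144675416371 Ftan -2.801073036887794 Frad 3.0509776918463127 Fz 7.802034359950874 z 168.35311620612958 gap 0.1852846170996092 dq 0.02861442442434002
```

>>> carry_out(increments=[[[-0.06,0.04,0],0,0],[[-0.05,0.03,0],0,0],[[-0.06,0.03,0],0,0],[[-0.06,0.03,0],0,0],[[-0.06,0.03,0],0,0],[[-0.07,0.02,0],0,0],[[-0.06,0.02,0],0,0],[[-0.06,0.02,0],0,0]])

```text
time: 14.35
tool_pos: [562.0, 46.4, 168.4]
eef_rot: [-0.0, 0.744, 0.668, 0.001]
ft_force: [2.3, 3.4, 7.1]
finger_gap: 0.19
grip_force: 30.0
```

```bash
python3 a.py
```

```text
t 14.35 C [512.8177924   36.95975611] s -1.867082885489722 4.416102421689864 r 50.06067871899773 Ftan -2.9564479251995146 Frad 2.873373348342205 Fz 7.109513571452442 z 168.3904096796574 gap 0.1896632774779802 dq 0.026552965629307066
```

>>> carry_out(increments=[[[-0.05,0.01,0],0,0],[[-0.05,0.01,0],0,0],[[-0.05,0.01,0],0,0],[[-0.05,0.01,0],0,0],[[-0.04,0.01,0],0,0],[[-0.05,0,0],0,0],[[-0.05,0.01,0],0,0],[[-0.05,0,0],0,0]])

```text
time: 15.35
tool_pos: [562.8, 34.4, 168.4]
eef_rot: [0.0, 0.744, 0.668, 0.001]
ft_force: [3.2, 2.3, 5.7]
finger_gap: 0.186
grip_force: 30.0
```

```bash
python3 a.py
```

```text
t 15.35 C [512.8177924   36.95975611] s -1.6276559580614338 4.655529349118153 r 50.05362240951302 Ftan -2.4479584190329415 Frad 3.112568846912266 Fz 5.747385332877436 z 168.3962402804842 gap 0.18625475302536368 dq 0.021643325704294294
```

>>> carry_out(increments=[[[-0.05,0,0],0,0],[[-0.05,0,0],0,0],[[-0.05,0,0],0,0],[[-0.05,-0.01,0],0,0],[[-0.05,0,0],0,0],[[-0.05,-0.01,0],0,0],[[-0.05,-0.01,0],0,0],[[-0.05,0,0],0,0]])

```text
time: 16.35
tool_pos: [560.9, 22.8, 168.4]
eef_rot: [0.0, 0.744, 0.668, 0.001]
ft_force: [3.8, 3.8, 5.9]
finger_gap: 0.188
grip_force: 30.0
```

```bash
python3 a.py; for i in 4.92 5.16 5.40 5.64 5.88 6.12; do python3 c.py $i $(python3 -c "print($i+.24)") 8; done
```

```text
t 16.35 C [512.8177924   36.95975611] s -1.3903906283442167 4.89279467883537 r 50.097641151989386 Ftan -4.681672998989367 Frad 2.5535531518180483 Fz 5.8677475747644365 z 168.41484335085502 gap 0.1878596272781203 dq 0.022995077583940433
[[-0.05, -0.01, 0], [-0.05, -0.01, 0], [-0.05, -0.02, 0], [-0.04, -0.01, 0], [-0.05, -0.02, 0], [-0.05, -0.02, 0], [-0.04, -0.02, 0], [-0.05, -0.02, 0]]
[[-0.04, -0.02, 0], [-0.05, -0.03, 0], [-0.04, -0.02, 0], [-0.04, -0.03, 0], [-0.05, -0.02, 0], [-0.04, -0.03, 0], [-0.04, -0.03, 0], [-0.04, -0.03, 0]]
[[-0.04, -0.03, 0], [-0.04, -0.04, 0], [-0.03, -0.03, 0], [-0.04, -0.04, 0], [-0.03, -0.03, 0], [-0.03, -0.04, 0], [-0.04, -0.04, 0], [-0.03, -0.04, 0]]
[[-0.03, -0.04, 0], [-0.03, -0.04, 0], [-0.02, -0.04, 0], [-0.03, -0.05, 0], [-0.02, -0.04, 0], [-0.03, -0.04, 0], [-0.02, -0.05, 0], [-0.02, -0.05, 0]]
[[-0.02, -0.05, 0], [-0.02, -0.04, 0], [-0.01, -0.05, 0], [-0.02, -0.05, 0], [-0.01, -0.05, 0], [-0.01, -0.05, 0], [-0.01, -0.04, 0], [-0.01, -0.05, 0]]
[[-0.01, -0.05, 0], [0.0, -0.05, 0], [-0.01, -0.05, 0], [0.0, -0.05, 0], [0.0, -0.05, 0], [0.0, -0.05, 0], [0.0, -0.05, 0], [0.0, -0.05, 0]]
```

>>> carry_out(increments=[[[-0.05,-0.01,0],0,0],[[-0.05,-0.01,0],0,0],[[-0.05,-0.02,0],0,0],[[-0.04,-0.01,0],0,0],[[0,0,0],0,0],[[0,0,0],0,0],[[0,0,0],0,0],[[0,0,0],0,0]])

```text
time: 17.35
tool_pos: [558.9, 17.2, 168.4]
eef_rot: [0.0, 0.744, 0.668, 0.001]
ft_force: [5.3, 2.2, 6.5]
finger_gap: 0.188
grip_force: 30.0
```

```bash
python3 a.py
```

```text
t 17.35 C [512.8177924   36.95975611] s -1.2727079972759514 5.010477309903635 r 50.10738429226704 Ftan -4.1487482358491885 Frad 4.00189637445721 Fz 6.452965967359821 z 168.4326868451522 gap 0.1879619313976648 dq 0.0010060918048404727
```

>>> carry_out(increments=[[[0,0,0],0,0],[[0,0,0],0,0],[[0,0,0],0,0],[[0,0,0],0,0],[[-0.05,-0.02,0],0,0],[[-0.05,-0.02,0],0,0],[[-0.04,-0.02,0],0,0],[[-0.05,-0.02,0],0,0]])

```text
time: 18.35
tool_pos: [556.3, 12.0, 168.4]
eef_rot: [0.0, 0.744, 0.668, 0.002]
ft_force: [5.9, 4.7, 4.1]
finger_gap: 0.189
grip_force: 30.0
```

```bash
python3 a.py
```

```text
t 18.35 C [512.8177924   36.95975611] s -1.1572109381614746 5.125974369018111 r 50.08153344158939 Ftan -7.045859464522862 Frad 2.77938558395782 Fz 4.105480351984475 z 168.4242019284802 gap 0.1889603888152698 dq 0.021160935814812796
```

>>> carry_out(increments=[[[0,0,0],0,0],[[0,0,0],0,0],[[0,0,0],0,0],[[0,0,0],0,0],[[-0.04,-0.02,0],0,0],[[-0.05,-0.03,0],0,0],[[-0.04,-0.02,0],0,0],[[-0.04,-0.03,0],0,0]])

```text
time: 19.35
tool_pos: [553.1, 7.3, 168.4]
eef_rot: [0.001, 0.744, 0.668, 0.002]
ft_force: [7.0, 3.5, 3.1]
finger_gap: 0.189
grip_force: 30.0
```

```bash
python3 a.py
```

```text
t 19.35 C [512.8177924   36.95975611] s -1.0435099543114814 5.239675352868105 r 50.05484104112727 Ftan -7.011891850272849 Frad 3.5467484157645917 Fz 3.1425122382125528 z 168.43643253987736 gap 0.1891275690397502 dq 0.021205549837945394
```

```bash
python3 c.py 5.28 5.6 8; python3 c.py 5.6 6.7 8;python3 c.py 6.7 7.6 8
```

```text
[[-0.06, -0.04, 0], [-0.05, -0.04, 0], [-0.05, -0.04, 0], [-0.05, -0.04, 0], [-0.05, -0.05, 0], [-0.05, -0.04, 0], [-0.04, -0.05, 0], [-0.05, -0.05, 0]]
[[-0.13, -0.19, 0], [-0.11, -0.2, 0], [-0.07, -0.22, 0], [-0.05, -0.22, 0], [-0.01, -0.23, 0], [0.01, -0.23, 0], [0.05, -0.22, 0], [0.08, -0.22, 0]]
[[0.09, -0.17, 0], [0.1, -0.15, 0], [0.12, -0.15, 0], [0.14, -0.13, 0], [0.14, -0.11, 0], [0.17, -0.09, 0], [0.17, -0.08, 0], [0.18, -0.06, 0]]
```

>>> carry_out(increments=[[[-0.06,-0.04,0],0,0],[[-0.05,-0.04,0],0,0],[[-0.05,-0.04,0],0,0],[[-0.05,-0.04,0],0,0],[[-0.05,-0.05,0],0,0],[[-0.05,-0.04,0],0,0],[[-0.04,-0.05,0],0,0],[[-0.05,-0.05,0],0,0]])

```text
time: 20.35
tool_pos: [541.7, -4.0, 168.4]
eef_rot: [0.001, 0.744, 0.668, 0.002]
ft_force: [8.6, 2.3, 2.5]
finger_gap: 0.189
grip_force: 30.0
```

```bash
python3 a.py
```

```text
t 20.35 C [512.8177924   36.95975611] s -0.7216572858766439 5.5615280213029425 r 50.09500700308919 Ftan -8.318082001658384 Frad 3.0829915115037623 Fz 2.480432514686187 z 168.44379058962207 gap 0.18946000834834534 dq 0.03698926422176471
```

>>> carry_out(increments=[[[-0.13,-0.19,0],0,0],[[-0.11,-0.2,0],0,0],[[-0.07,-0.22,0],0,0],[[-0.05,-0.22,0],0,0],[[-0.01,-0.23,0],0,0],[[0.01,-0.23,0],0,0],[[0.05,-0.22,0],0,0],[[0.08,-0.22,0],0,0]])

```text
time: 21.35
tool_pos: [489.0, -7.0, 168.4]
eef_rot: [0.002, 0.744, 0.668, 0.001]
ft_force: [7.4, -4.2, 2.9]
finger_gap: 0.188
grip_force: 30.0
```

```bash
python3 a.py
```

```text
t 21.35 C [512.8177924   36.95975611] s 0.3889596190028447 6.672144926182431 r 49.99468467136949 Ftan -8.465436318280501 Frad 0.17786585476872838 Fz 2.8829489999485465 z 168.42719607884908 gap 0.18760514712352347 dq 0.13256932217886794
```

>>> carry_out(increments=[[[0.09,-0.17,0],0,0],[[0.1,-0.15,0],0,0],[[0.12,-0.15,0],0,0],[[0.14,-0.13,0],0,0],[[0.14,-0.11,0],0,0],[[0.17,-0.09,0],0,0],[[0.17,-0.08,0],0,0],[[0.18,-0.06,0],0,0]])

```text
time: 22.35
tool_pos: [463.6, 28.8, 168.4]
eef_rot: [0.002, 0.744, 0.668, -0.0]
ft_force: [4.1, -8.4, 5.4]
finger_gap: 0.189
grip_force: 30.0
```

```bash
python3 a.py; python3 c.py 7.6 7.8 4
```

```text
t 22.35 C [512.8177924   36.95975611] s 1.2998190400978231 7.583004347277409 r 49.93123106415979 Ftan -8.951773360288458 Frad -2.6448392389391304 Fz 5.4278535861894355 z 168.37673902382704 gap 0.18909969680366953 dq 0.09498648740450016
[[0.08, -0.02, 0], [0.08, -0.01, 0], [0.09, -0.01, 0], [0.08, -0.01, 0]]
```

>>> carry_out(increments=[[[0.11,-0.02,0],0,0],[[0.11,-0.02,0],0,0],[[0.11,-0.01,0],0,0],[[0.115,0,0],0,0],[[0,0,0],0,0],[[0,0,0],0,0],[[0,0,0],0,0],[[0,0,0],0,0]])

```text
time: 23.35
tool_pos: [463.2, 42.6, 168.3]
eef_rot: [0.001, 0.744, 0.668, -0.0]
ft_force: [0.8, -5.4, 7.7]
finger_gap: 0.187
grip_force: 30.0
```

```bash
python3 a.py
```

```text
t 23.35 C [512.8177924   36.95975611] s 1.5761501405966345 7.859335447776221 r 49.95562851295584 Ftan -5.281758244032538 Frad -1.3641593023704819 Fz 7.744016658579882 z 168.334285243404 gap 0.18710748714575517 dq 0.0026503079862572393
```

>>> carry_out(increments=[[[0,0,0],0,0.5],[[0,0,0],0,0.5],[[0,0,0],0,0.5],[[0,0,0],0,0.5],[[0,0,-0.5],0,0.5],[[0,0,-1],0,0.5],[[0,0,-1],0,0.5],[[0,0,-0.5],0,0.5]])

```text
time: 24.35
tool_pos: [463.4, 43.3, 259.4]
eef_rot: [0.001, 0.744, 0.668, 0.001]
ft_force: [-0.9, -0.7, -0.2]
finger_gap: 0.506
grip_force: 0.0
```

>>> carry_out(increments=[[[-1,0,-0.3],0,0.5],[[-1,0,0],0,0.5],[[-1,0,0],0,0.5],[[-1,0,0],0,0.5],[[-1,0,0],0,0.5],[[-1,0,0],0,0.5],[[-0.5,0,0],0,0.5],[[0,0,0],0,0.5]])

```text
time: 25.35
tool_pos: [442.0, -150.9, 266.7]
eef_rot: [-0.0, 0.745, 0.668, 0.0]
ft_force: [-0.3, -0.3, 0.6]
finger_gap: 0.502
grip_force: 0.0
```

```bash
python3 - <<'E'
from h import *
st=get_state(); print(st['time'],st['tool_pos'],st['ft_force'])
s=snapshot('top'); w=pts(s)
cv2.imwrite('pics/top9.png',cv2.resize(s['color'][140:290,220:400,::-1],None,fx=4,fy=4,interpolation=cv2.INTER_CUBIC))
ax=np.array([511,35.7]); f=np.array([-.107,-.994])
m=(w[...,2]>197)&(w[...,2]<212)&(np.hypot(w[...,0]-511,w[...,1]-36)<75); g=w[m][:,:2].mean(0)-ax
print('grip',g+ax,'s',np.arctan2(-g@[-f[1],f[0]],g@f))
m=(w[...,2]>60)&(w[...,2]<75)&(np.hypot(w[...,0]-499,w[...,1]+72)<25)
print('knob',m.sum(),w[m].mean(0),(w[m].mean(0)[:2]-ax)@f)
E
```

```text
25.35 [ 442.0333627  -150.90920831  266.72482219] [-0.27970375 -0.27524721  0.57928347]
grip [464.29056625  21.05403552] s 1.1597178875862335
knob 31 [500.28179439 -71.44624529  67.98026241] 107.65021581853425
```

View pics/top9.png

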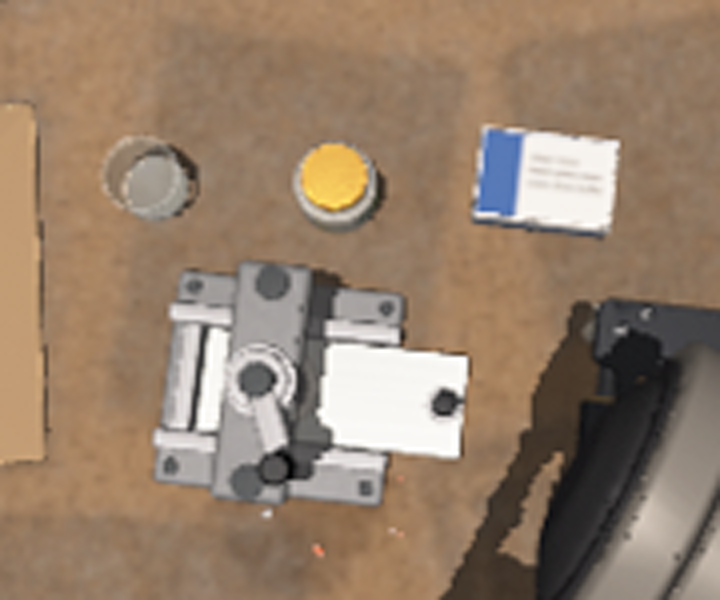

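The picture shows the carriage home (knob at 107.7 mm) and the bystanders untouched. However, the handle sits at about 7.44 rad, while my tool left it at 7.86. I'll look closer and check whether it is still creeping.

```bash
cat > g.py <<'E'
from h import *
ax=np.array([511,35.7]); f=np.array([-.107,-.994])
print(get_state()['time'])
for n in ('top','side','wrist'):
    s=snapshot(n); w=pts(s)
    m=(w[...,2]>196)&(w[...,2]<212)&(np.hypot(w[...,0]-511,w[...,1]-36)<70)
    if m.sum()<5: print(n,'none'); continue
    g=np.median(w[m][:,:2],0)-ax; print(n,m.sum(),g+ax,np.hypot(*g),'s',np.arctan2(-g@[-f[1],f[0]],g@f))
    if n=='wrist': save(s,'w9.png')
    if n=='side': cv2.imwrite('pics/side9.png',cv2.resize(s['color'][150:300,220:360,::-1],None,fx=4,fy=4,interpolation=cv2.INTER_CUBIC))
E
python3 g.py
```

```text
25.4
top 56 [463.59362992  21.08234662] 49.60886729313493 s 1.1644656825181117
side 52 [465.57390472  16.48558313] 49.32265147099597 s 1.0634032994539697
wrist none
```

>>> carry_out(increments=[[[0,0,0],0,0.5],[[0,0,0],0,0.5],[[0,0,0],0,0.5],[[0,0,0],0,0.5],[[0,0,0],0,0.5],[[0,0,0],0,0.5],[[0,0,0],0,0.5],[[0,0,0],0,0.5]])

```text
time: 26.55
tool_pos: [442.1, -150.6, 266.9]
eef_rot: [0.0, 0.744, 0.668, -0.0]
ft_force: [0.2, -0.3, -0.8]
finger_gap: 0.501
grip_force: 0.0
```

```bash
python3 g.py
```

```text
26.55
top 56 [463.63864588  21.1021347 ] 49.560019523217356 s 1.1645795895151858
side 51 [465.47439424  16.59443877] 49.37208978847846 s 1.0662191000327061
wrist none
```

View pics/side9.png

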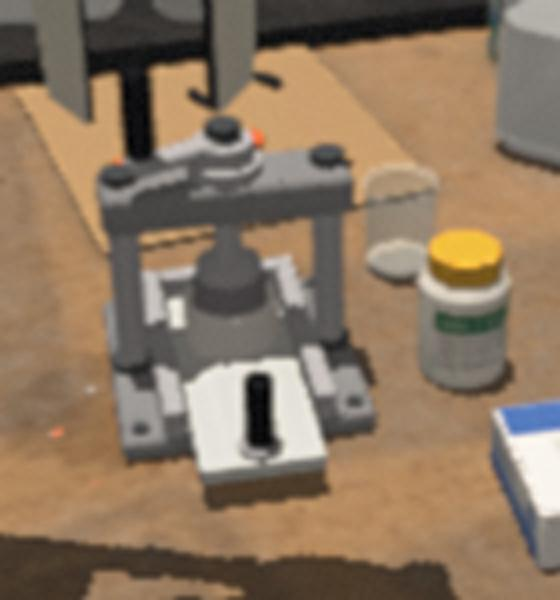

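The handle is steady at about 7.44. Before I let go, the crank resisted with more torque than its own friction (0.41 against 0.12 N m), and the force had built up gradually over about 0.7 rad after contact. So the pressed cap stored some spring and the handle rolled back about 0.4 rad on release. I'll re-grip and wind slightly past, so it comes to rest nearer half a turn without overrunning much.

>>> carry_out(increments=[[[0.963,0.02,0],0,0.5],[[0.963,0.02,0],0,0.5],[[0.963,0.02,0],0,0.5],[[0.963,0.02,0],0,0.5],[[0.963,0.02,0],0,0.5],[[0.963,0.01,0],0,0.5],[[0,0,0],0,0.5],[[0,0,0.5],0,0.5]])

```text
time: 27.7
tool_pos: [464.6, 21.0, 252.6]
eef_rot: [0.001, 0.744, 0.668, 0.001]
ft_force: [-0.4, 1.1, -0.4]
finger_gap: 0.501
grip_force: 0.0
```

>>> carry_out(increments=[[[0,0,0.9],0,0.5],[[0,0,0.9],0,0.5],[[0,0,0.7],0,0.5],[[0,0,0.28],0,0.5],[[0,0,0],0,0],[[0,0,0],0,0],[[0,0,0],0,0],[[0,0,0],0,0]])

```text
time: 28.7
tool_pos: [465.0, 21.3, 169.2]
eef_rot: [0.001, 0.744, 0.668, 0.001]
ft_force: [1.8, -0.4, 0.6]
finger_gap: 0.187
grip_force: 30.0
```

```bash
python3 a.py; python3 g.py;  python3 c.py 7.45 8.02 8
```

```text
t 28.7 C [512.8177924   36.95975611] s 1.1463296321586154 7.429514939338201 r 50.31168563730514 Ftan -0.949071812140595 Frad -1.6019122632184428 Fz 0.6007795698449128 z 169.2376575282813 gap 0.18739192351241632 dq 0.002937412585075991
28.7
top none
side 158 [470.32262297  10.59962747] 47.79830230844327 s 0.9106942779073569
wrist 1774 [465.69344031  29.89415506] 45.67704222740429 s 1.336112191075761
[[0.11, -0.04, 0], [0.11, -0.04, 0], [0.12, -0.02, 0], [0.12, -0.02, 0], [0.12, -0.01, 0], [0.11, 0.0, 0], [0.12, 0.0, 0], [0.12, 0.02, 0]]
```

>>> carry_out(increments=[[[0.11,-0.04,0],0,0],[[0.11,-0.04,0],0,0],[[0.12,-0.02,0],0,0],[[0.12,-0.02,0],0,0],[[0.12,-0.01,0],0,0],[[0.11,0,0],0,0],[[0.12,0,0],0,0],[[0.12,0.02,0],0,0]])

```text
time: 29.85
tool_pos: [464.1, 48.0, 169.2]
eef_rot: [0.002, 0.744, 0.668, -0.001]
ft_force: [1.3, -8.0, 4.1]
finger_gap: 0.187
grip_force: 30.0
```

```bash
python3 a.py
```

```text
t 29.85 C [512.8177924   36.95975611] s 1.6862893846572942 7.96947469183688 r 49.91024485105843 Ftan -7.474681429441354 Frad -3.0446384747098003 Fz 4.0721206462204895 z 169.15390209541425 gap 0.18749004444144937 dq 0.062237623277861684
```

>>> carry_out(increments=[[[0,0,0],0,0],[[0,0,0],0,0.5],[[0,0,0],0,0.5],[[0,0,0],0,0.5],[[0,0,0],0,0.5],[[0,0,-0.6],0,0.5],[[0,0,-1],0,0.5],[[0,0,-1],0,0.5]])

```text
time: 30.85
tool_pos: [463.5, 49.6, 247.2]
eef_rot: [-0.0, 0.744, 0.668, -0.0]
ft_force: [0.9, 0.3, -0.5]
finger_gap: 0.5
grip_force: 0.0
```

>>> carry_out(increments=[[[0,0,-0.6],0,0.5],[[-1,0,0],0,0.5],[[-1,0,0],0,0.5],[[-1,0,0],0,0.5],[[-1,0,0],0,0.5],[[-1,0,0],0,0.5],[[-1,0,0],0,0.5],[[-0.5,0,0],0,0.5]])

```text
time: 31.85
tool_pos: [442.6, -145.5, 264.4]
eef_rot: [-0.0, 0.744, 0.668, -0.0]
ft_force: [0.7, 1.2, 0.6]
finger_gap: 0.499
grip_force: 0.0
```

```bash
python3 g.py
```

```text
31.85
top 57 [463.52133844  27.97089552] 48.10366264191067 s 1.3021878499487087
side 50 [463.86164573  23.61185668] 48.66361733155414 s 1.2125330997086423
wrist none
```

```bash
python3 -c "
from rig import *
print(finish_job())"
```

```text
the job is handed in; nothing more can be done
None
```

I pushed the carriage home and wound the ram to about half a turn past first touch (felt near 4.7 rad, peak 8.0); on release the crank sprang back to about 7.6 (roughly 165° past touch), so I had re-gripped once to wind it slightly over. The ram was left down on the cap, the things round the press were still in place when last pictured (before the re-grip), and I handed the job in at about 32 s.

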